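# Set out the breakfast condiments around two mugs

### The arm

A 6-joint arm with a two-finger parallel gripper is mounted at the origin on a cart in front of the work surface, level with it; the furniture and walls round the work are solid. World frame = base frame: x ahead of the robot, y to its left, z up, the work surface at z = 0. Lengths are in m, angles in rad, forces in N, time in s.
With the tool pointing down it reaches from about 0.375 to 0.975 m from the base axis. Payload 3.8 kg.
Tool frame: the origin (TCP) lies on the centre line of the jaws, within the pads' length; the fingertips stand 14 mm ahead of it and the grasp point (between the pads) lies 5 mm behind it; z points along the fingers, y is the line along which they close (so a half turn about z gives the same grasp; the last joint's range is limited). The gripper opens to 85 mm and grips with 20 to 120 N. Pads are 22 mm wide; open, the fingers measure 114 mm over their backs; the gripper's body (76 mm by 85 mm) begins 54 mm behind the grasp point. The pads swing forward as they close: fully open they stand 13 mm farther back than shut.
Start: joints at [0.765, 0.264, 1.604, -0, 1.274, -0.037], TCP at [0.469, 0.485, 0.245] pointing down, gripper open.
Joint ranges: [-2.63, 2.63], [-0.94, 2.18], [0.31, 2.57], [-1.31, 4.45], [0, 2.66], [-2.55, 2.55]. Speed limits (rad/s): [2.57, 2.57, 3.14, 3.14, 3.14, 3.14].

### API

Orientations are given as a rotation vector (axis times angle).
In Python, from workcell import bot, eyes, spot_in gives the robot as it stands.
- The arm moves only by the tool carry_out, never from a script. Its argument "series" is text: rows parted by semicolons, each of 4 numbers parted by spaces: the shift along the world's x, y, z in m, then the turn about the world's z in degrees. In form: tx ty tz roll; .... A call has 1 to 20 rows; each row shifts and turns the commanded pose from where the row before left it; what a row does not reach is not made up. A row lasts 1/8 s, in which the tool goes at most 62.5 mm and 10.7 degrees, less where a joint would pass 70% of its speed; a pose out of reach is approached as far as the arm can. A call is refused whole if a number of a shift passes 0.0625 or a number of a turn 10.7, either way. A call with a gripper value outside its range is refused whole. "jaw" is the gripper command: -1 is shut, 1 is fully open, values between are in proportion, set as the call begins (left out, the last holds). The fingers move at their own pace and stop on an object; "grip_force" is the grip in N (left out, the last holds). Time passes only in rows, so rows that do not move let the fingers close. It gives the time, the measured TCP pose, the force, the opening and the grip force at its end, in the units of the state.
- bot.read_state(): the state, without advancing time (a new reading comes with each control period).
- eyes.read_camera(name): name is "scene" or "top" or "wrist"; returns (picture, depth): 480x640x3 uint8, blue, green, red; 480x640 float32, m along the optical axis (not along the pixel's ray), 0 where there is no reading.
- eyes.get_calibration(name): a dict with "K" (3x3 intrinsics, pixels), "position" and "rotation" of the camera in the world; the wrist camera has in their place "T_tool_cam" (4x4, takes a point from camera to tool coordinates, whose origin is the TCP and whose axes are the flange's). Camera axes: x right, y down, z forward; pixel columns grow to the right and rows downward; lengths in m; the calibration is good to about 2 mm. A picture is of the moment at which its call begins: read the wrist's pose just before it. get_calibration takes no time and is no camera call.
- bot.finish_job(): hands the job in; it is judged then, once.
Trained networks look in the newest picture that a camera, given by its name, has taken for a name from the list of things; names that differ only in an ending like _2 or _b are one class to them, and where a whole thing is asked for, a point or a joint stands for the part that bears it (a point fixed in the world has none). Each returns a list of dicts, best first, with "score" (0 to 1); they miss things now and then, are a little off and sometimes report something else, mostly with a low value. They report only what shows in the picture. A call takes as long as a camera call.
- spot_in(camera, target): "rect" ([centre column, centre row, width, height] in pixels, round what is visible of it).
The state is a dict: "time": time; "q": joint angles; "joint_vel": joint speeds; "joint_torque": joint torques, N m; "tool_pos": TCP position; "tcp_rot": TCP orientation; "wrist_force": force on the tool from outside, world axes, zero at the start; "torque": the same for the moment, N m; "width": opening from 0.0 (shut) to 1.0 (fully open); "grip_force": force on a finger pad.
Only numpy, scipy, OpenCV 4.12 (cv2) and the standard library are available. Lean on these libraries where they do the work, as an engineer would, in place of code of your own. Each camera call takes 0.05 s, during which the arm holds its last target. There are 200 camera calls.

### The job

Set out the breakfast things: stand the brown dropper bottle of sweetener on the pale ring just left of the red mug, the salt shaker on the pale ring just right of the spotted mug, the tea box in the middle of the round cork mat between the two mugs, and the little glass of toothpicks on top of the tea box, in its middle. Everything should stand upright, centred on its place, and the two mugs and the dark-capped spice jar standing among them must stay where they are.

Things in the scene. Friction and masses are not known exactly. Their poses are not given: they have to be found in the camera images.
- salt_mid (a point): salt shaker to be moved: clear glass with white salt and a grey domed top, 90 mm tall, round, 44 mm across up to 66 mm above its foot, then a 34 mm wide cap; about 0.1 kg. Point on its axis, half-way up (45 mm above its foot); z axis up along the shaker, which stands up to 0.04 rad off plumb on its slightly rounded foot. Starts on the worktop.
- dropper_mid (a point): dropper bottle of sweetener to be moved: round brown glass bottle with a pointed black dropper, 102 mm tall in all; its body is 33 mm across up to 65 mm above its foot, above that the collar is 24 mm across and the dropper tip 13 mm; about 0.07 kg. Point on its axis, half-way up (51 mm above its foot); z axis up. Starts on the worktop.
- tea_mid (a point): tea box to be moved: small dark carton 60 mm along its x axis, 67 mm along its y axis, its flat top 73 mm above its foot, about 0.04 kg. Point at its centre, half-way up (36.5 mm above its foot); z axis up. Starts on the worktop, turned by up to 0.35 rad from the world axes.
- picks_mid (a point): little glass of toothpicks to be moved: round clear tumbler 37 mm across, its glass 56 mm tall, the wooden picks inside reach 68 mm (only the glass can be gripped); about 0.045 kg. Point on its axis, 34 mm above its foot; z axis up. Starts on the worktop.
- dark_jar_mid (a point): spice jar with a dark brown cap (a green spot on its top), standing among the things to be moved: bystander that must stay where it is, round, 44 mm across, 105 mm tall. Point on its axis, half-way up (52.5 mm above its foot).
- red_mug_mid (a point): plain brick-red mug, stays where it is: 82 mm across, 90 mm tall, standing on the first board (12 mm thick), with its handle reaching 75 mm from the axis, to the back and away from the board's ring. Point on the axis of the cup, half-way up.
- dot_mug_mid (a point): white mug with blue spots, stays where it is: 88 mm across, 94 mm tall, standing on the second board (12 mm thick), with its handle reaching 80 mm from the axis, to the back and away from the board's ring. Point on the axis of the cup, half-way up.
- board_red_ring (a point): target for the dropper bottle: centre of the pale ring (56 mm across, with a dark wooden middle of 47 mm, flush) inlaid in the top of the fixed wooden board on which the red mug stands; to the left (+y) of that mug, about 92 mm from its axis. The point lies on the board's top, 12 mm above the worktop. The board is 96 mm deep and 180 mm long; its y axis runs along its length, towards the left, turned by up to 0.2 rad from world y.
- board_dot_ring (a point): target for the salt shaker: centre of the like pale ring inlaid in the top of the fixed wooden board on which the spotted mug stands; to the right (-y) of that mug, about 92 mm from its axis. The point lies on the board's top, 12 mm above the worktop. Board of the same size, its y axis along its length, towards the left.
- cork_top (a point): target for the tea box: centre of the top of the fixed round cork mat, 92 mm across, 5 mm thick, lying between the two boards. Beware: a microwave 232 mm tall, with a coffee maker on it, stands behind the right half of the worktop (x above 0.56, y below -0.02); carry things past in front of it.

How it is judged:
At the end, for the whole second after the job is handed in: Dropper bottle and salt shaker within 13 mm of their ring centres, tea box within 15 mm of the cork mat's centre, toothpick glass on the tea box within 13 mm of its centre; all upright, seated (height within 8 mm) and still; both mugs and the dark-capped jar upright, moved under 30 mm (horizontal distance between dropper_mid and board_red_ring below 0.013 m and height (world z) of dropper_mid between 0.055 and 0.071 m and angle between each of dropper_mid, salt_mid, tea_mid, picks_mid, red_mug_mid, dot_mug_mid, dark_jar_mid's own z axis and vertical below 0.15 rad and linear speed of each of dropper, salt, tea, picks below 0.02 m/s and horizontal distance between salt_mid and board_dot_ring below 0.013 m and height (world z) of salt_mid between 0.049 and 0.065 m and horizontal distance between tea_mid and cork_top below 0.015 m and height (world z) of tea_mid between 0.0335 and 0.0495 m and horizontal distance between picks_mid and tea_mid below 0.013 m and height (world z) of picks_mid between 0.104 and 0.12 m and distance of each of red_mug_mid, dot_mug_mid, dark_jar_mid from where it was at the start of the episode below 0.03 m); the robot touches nothing.
It fails at once if the red mug was pushed more than 30 mm or tipped over (distance of red_mug_mid from where it was at the start of the episode above 0.03 m or angle between red_mug_mid's own z axis and vertical above 0.4 rad).
It fails at once if the spotted mug was pushed more than 30 mm or tipped over (distance of dot_mug_mid from where it was at the start of the episode above 0.03 m or angle between dot_mug_mid's own z axis and vertical above 0.4 rad).
It fails at once if the dark-capped spice jar was pushed more than 30 mm or tipped over (distance of dark_jar_mid from where it was at the start of the episode above 0.03 m or angle between dark_jar_mid's own z axis and vertical above 0.4 rad).
It also fails if it takes over 112 s, if anything falls off the work surface, if the arm or the gripper's body presses on something with over 40 N, if the wrist force passes 120 N, or if a joint passes its speed limit or range.

## Working session

There is one attempt and no reset: what is moved stays moved. The work goes in short steps, Python scripts to look and compute and a tool call to move; the robot and the scene stay as the last step left them, time stands still between calls to the robot, and variables do not carry over. Pictures are saved under pics/ and viewed, at most 14 in all, crops included, and the job is handed in when it is done.

Besides the shell and the picture viewer there is one more tool, called after ">>>" as name(argument=value, ...) on one line, values as JSON. carry_out: Moves the arm, as the interface text tells. Its arguments: {"type":"object","properties":{"series":{"type":"string"},"jaw":{"type":"number"},"grip_force":{"type":"number"}},"required":["series"]}

```bash
mkdir -p pics; cat > h.py <<'E'
import numpy as np, cv2
from workcell import bot, eyes, spot_in
from scipy.spatial.transform import Rotation as R
def look(cam):
    s=bot.read_state(); im,d=eyes.read_camera(cam); c=eyes.get_calibration(cam)
    if cam=='wrist':
        T=np.eye(4);r=s['tcp_rot'];T[:3,:3]=R.from_rotvec(r).as_matrix();T[:3,3]=s['tool_pos'];T=T@np.array(c['T_tool_cam'])
    else:
        T=np.eye(4);r=np.array(c['rotation']);T[:3,:3]=r if r.shape==(3,3) else R.from_rotvec(r).as_matrix();T[:3,3]=c['position']
    return im,d,np.array(c['K']),T
def cloud(d,K,T):
    v,u=np.mgrid[:480,:640]; P=np.stack([(u-K[0,2])*d/K[0,0],(v-K[1,2])*d/K[1,1],d],-1)
    return P@T[:3,:3].T+T[:3,3]
def ray(u,v,z,K,T):
    r=T[:3,:3]@np.array([(u-K[0,2])/K[0,0],(v-K[1,2])/K[1,1],1]); return T[:3,3]+r*(z-T[2,3])/r[2]
E
python3 - <<'E'
from h import *
print(bot.read_state())
for c in ['top','scene']:
    im,d,K,T=look(c); cv2.imwrite(f'pics/{c}0.png',im); np.savez(f'{c}.npz',im=im,d=d,K=K,T=T); print(c,T.round(3).tolist(),K[0,0])
    P=cloud(d,K,T)
    for n in ['salt_mid','dropper_mid','tea_mid','picks_mid','dark_jar_mid','red_mug_mid','dot_mug_mid']:
        for r in spot_in(c,n)[:2]:
            u,v,w,h=r['rect']; print(n,round(r['score'],2),np.round(r['rect']),P[int(v),int(u)].round(3))
E
```

```text
{'time': 0.0, 'q': array([ 7.65111299e-01,  2.64771563e-01,  1.60537738e+00, -1.22811352e-05,
        1.27369870e+00, -3.69155785e-02]), 'joint_vel': array([-0.00028649,  0.00065119, -0.00013994, -0.00198199, -0.00280474,
        0.0002532 ]), 'joint_torque': array([-1.03443173e-03, -5.15124679e+01, -3.67313862e+01,  4.76405398e-05,
        1.30843115e-02, -1.78258411e-06]), 'tool_pos': array([0.4688002 , 0.48467024, 0.24394776]), 'tcp_rot': array([-1.17771449, -2.91150416,  0.003239  ]), 'wrist_force': array([0.01301769, 1.00874378, 0.31531788]), 'torque': array([-0.02946583, -0.03527541, -0.00257995]), 'grip_force': 0.0, 'width': 1.0044345043786342}
top [[0.02, -0.999, 0.051, 0.463], [-1.0, -0.02, 0.003, 0.009], [-0.002, -0.051, -0.999, 1.57], [0.0, 0.0, 0.0, 1.0]] 579.9197460992642
salt_mid 0.52 [306. 224.  16.  17.] [0.58  0.056 0.086]
dropper_mid 0.66 [471. 271.  18.  11.] [ 0.466 -0.372  0.07 ]
tea_mid 0.61 [281. 186.  29.  32.] [0.679 0.121 0.07 ]
picks_mid 0.69 [185. 269.  20.  16.] [0.456 0.369 0.063]
dark_jar_mid 0.77 [261. 219.  17.  17.] [0.589 0.167 0.107]
red_mug_mid 0.89 [420. 264.  41.  35.] [ 0.484 -0.248  0.019]
red_mug_mid 0.36 [470. 272.  20.  11.] [ 0.466 -0.372  0.07 ]
dot_mug_mid 0.71 [233. 269.  35.  38.] [0.458 0.248 0.018]
scene [[-0.465, -0.409, 0.785, -0.304], [-0.885, 0.193, -0.424, 0.5], [0.022, -0.892, -0.451, 0.567], [0.0, 0.0, 0.0, 1.0]] 435.4818616654744
salt_mid 0.72 [306. 249.  20.  32.] [0.569 0.07  0.051]
dropper_mid 0.55 [465. 234.  22.  33.] [ 0.464 -0.365  0.049]
dropper_mid 0.37 [266. 242.  17.  26.] [0.576 0.173 0.093]
tea_mid 0.79 [269. 238.  31.  32.] [0.577 0.165 0.099]
picks_mid 0.84 [196. 311.  24.  35.] [0.44  0.378 0.042]
red_mug_mid 0.87 [426. 239.  36.  42.] [ 0.442 -0.207  0.078]
dot_mug_mid 0.78 [256. 284.  58.  52.] [0.419 0.257 0.087]
```

```bash
python3 - <<'E'
import cv2
im=cv2.imread('pics/top0.png'); cv2.imwrite('pics/top1.png',cv2.resize(im[150:330,150:510],(800,400),interpolation=cv2.INTER_CUBIC))
im=cv2.imread('pics/scene0.png'); cv2.imwrite('pics/scene1.png',cv2.resize(im[130:350,150:500],(796,500),interpolation=cv2.INTER_CUBIC))
E
```

```text
(no output)
```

View pics/top1.png

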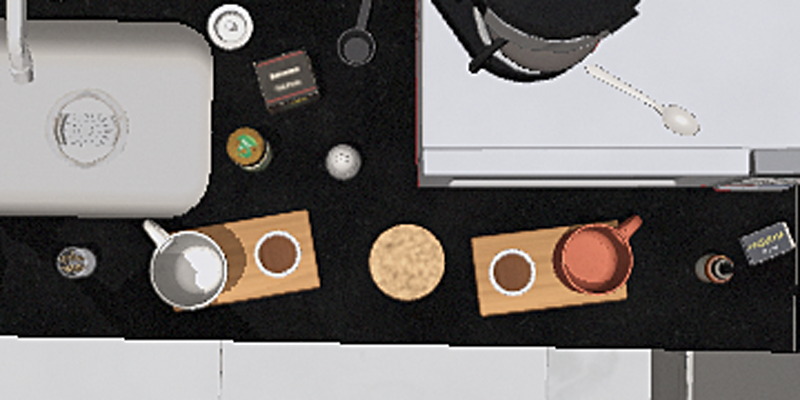

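View pics/scene1.png

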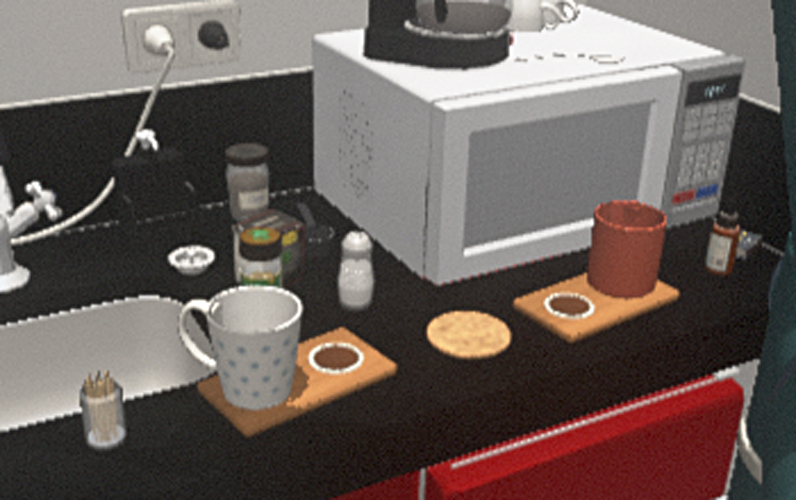

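The top crop shows the salt at (344,160), tea box at (287,80), dark jar at (248,148) and picks at (76,262). The dropper is at (715,267), the rings at (278,254) and (512,272), and the cork at (407,262). The microwave is behind the right half.

```bash
python3 - <<'E'
from h import *
D=np.load('top.npz');im,d,K,T=[D[k] for k in('im','d','K','T')];P=cloud(d,K,T)
def full(x,y): return x/2.2222+150,y/2.2222+150
def blob(x,y,r,lo,hi,f=np.median):
    u,v=full(x,y);m=np.zeros((480,640),bool);m[int(v)-r:int(v)+r+1,int(u)-r:int(u)+r+1]=1
    m&=(P[...,2]>lo)&(P[...,2]<hi);q=P[m];return m,q
for n,x,y,z in [('ringdot',278,254,.012),('ringred',512,272,.012),('cork',407,262,.005)]:
    u,v=full(x,y);print(n,ray(u,v,z,K,T).round(4))
hsv=cv2.cvtColor(im,cv2.COLOR_BGR2HSV)
# rings: bright low sat contour
for n,x,y in [('ringdot',278,254),('ringred',512,272)]:
    u,v=map(int,full(x,y));w=np.zeros((480,640),np.uint8);w[v-14:v+15,u-14:u+15]=1
    m=((hsv[...,1]<90)&(hsv[...,2]>140)&(w>0));vv,uu=np.nonzero(m)
    (c,r)=cv2.minEnclosingCircle(np.c_[uu,vv].astype(np.float32));print(n,m.sum(),c,r,ray(*c,.012,K,T).round(4),ray(uu.mean(),vv.mean(),.012,K,T).round(4))
u,v=map(int,full(407,262));m=np.zeros((480,640),bool);m[v-24:v+24,u-24:u+24]=1;m&=(hsv[...,2]>110)
vv,uu=np.nonzero(m);c,r=cv2.minEnclosingCircle(np.c_[uu,vv].astype(np.float32));print('cork',c,r,ray(*c,.005,K,T).round(4),ray(uu.mean(),vv.mean(),.005,K,T).round(4))
for n,x,y,r,lo,hi in [('salt',344,160,13,.06,.1),('saltlow',344,160,15,.03,.07),('tea',287,80,22,.06,.085),('jar',248,148,14,.09,.115),('picks',76,262,14,.03,.08),('drop',715,267,12,.03,.115),('redmug',592,258,26,.085,.12),('dotmug',188,270,28,.09,.12)]:
    m,q=blob(x,y,r,lo,hi)
    if len(q): print(n,len(q),q.mean(0).round(4),q.min(0).round(3),q.max(0).round(3),((q.min(0)+q.max(0))/2).round(3))
    if n=='tea':
        b=cv2.minAreaRect((q[:,:2]*1000).astype(np.float32));print(b)
print('xs',P[150:330:12,306,2].round(3))
E
```

```text
ringdot [0.4733 0.1365 0.012 ]
ringred [ 0.4573 -0.1464  0.012 ]
cork [ 0.4668 -0.0196  0.005 ]
ringdot 139 (274.4820251464844, 263.7445983886719) 10.757193565368652 [0.4748 0.1382 0.012 ] [0.4745 0.1378 0.012 ]
ringred 140 (380.1282043457031, 272.0128173828125) 10.73543643951416 [ 0.4583 -0.1457  0.012 ] [ 0.4585 -0.1456  0.012 ]
cork (332.71429443359375, 267.48980712890625) 17.150545120239258 [ 0.4679 -0.0184  0.005 ] [ 0.468  -0.0183  0.005 ]
salt 145 [0.5843 0.0601 0.0829] [0.568 0.044 0.06 ] [0.602 0.077 0.095] [0.585 0.061 0.078]
saltlow 61 [0.5797 0.0579 0.0442] [0.565 0.039 0.031] [0.605 0.082 0.069] [0.585 0.061 0.05 ]
tea 548 [0.6791 0.128  0.0735] [0.645 0.09  0.061] [0.717 0.166 0.084] [0.681 0.128 0.073]
((679.5850830078125, 128.4675750732422), (58.72606658935547, 64.9627914428711), 18.31035614013672)
jar 244 [0.5956 0.1691 0.1034] [0.574 0.148 0.09 ] [0.617 0.191 0.113] [0.596 0.17  0.102]
picks 133 [0.4595 0.374  0.0493] [0.443 0.356 0.03 ] [0.477 0.394 0.07 ] [0.46  0.375 0.05 ]
drop 154 [ 0.4675 -0.3782  0.0666] [ 0.453 -0.395  0.032] [ 0.484 -0.367  0.102] [ 0.469 -0.381  0.067]
redmug 226 [ 0.4819 -0.2433  0.0968] [ 0.435 -0.286  0.085] [ 0.523 -0.193  0.108] [ 0.479 -0.239  0.097]
dotmug 257 [0.4615 0.2442 0.1011] [0.411 0.189 0.09 ] [0.509 0.284 0.111] [0.46  0.236 0.1  ]
xs [ 0.001  0.006  0.003 -0.006  0.001  0.007  0.084 -0.001 -0.004  0.
  0.001  0.    -0.005 -0.892 -0.909]
```

>>> carry_out(series="0 -0.03 0 0; 0 -0.0595 0 -4.7; 0 -0.0595 0 -4.7; 0 -0.0595 0 -4.7; 0 -0.0595 0 -4.7; 0 -0.0595 0 -4.7; 0.042 -0.0295 0 -4.7; 0.042 0 0 0; 0.042 0 0 0; 0.042 0 0 0; 0.043 0 0 0; 0 0 0 0; 0 0 0 0", jaw=1, grip_force=30)

```text
time: 2.42
tool_pos: [0.6797, 0.1281, 0.2448]
tcp_rot: [-1.852, -2.537, 0.001]
wrist_force: [-0.2, 0.2, -0.2]
width: 1.004
grip_force: 0.0
```

```bash
cat >> h.py <<'E'
def yaw():
    M=R.from_rotvec(bot.read_state()['tcp_rot']).as_matrix(); return np.degrees(np.arctan2(M[1,1],M[0,1]))
E
python3 - <<'E'
from h import *
im,d,K,T=look('wrist');P=cloud(d,K,T);cv2.imwrite('pics/w1.png',im);print(yaw(),T[:3,3])
m=(P[...,2]>.062)&(P[...,2]<.085)&(abs(P[...,0]-.68)<.06)&(abs(P[...,1]-.128)<.055)
q=P[m];print(len(q),q.mean(0),cv2.minAreaRect((q[:,:2]*1000).astype(np.float32)))
E
```

```text
17.75680166018091 [0.66019381 0.19080522 0.37220221]
5331 [0.67939538 0.13100573 0.07355333] ((679.633544921875, 129.47857666015625), (56.92119216918945, 64.22802734375), 18.28272819519043)
```

View pics/w1.png

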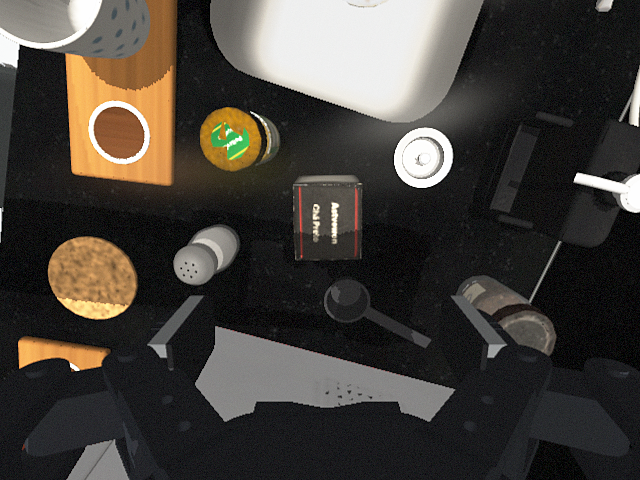

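The wrist view shows the tea box at (328,220), square with the jaws. The jar (230,138), salt (205,255) and spoon (350,300) are clear of the fingers. I'm going down to grip it.

>>> carry_out(series="0 0.001 -0.06 0; 0 0 -0.06 0; 0 0 -0.04 0; 0 0 -0.03 0; 0 0 -0.02 0; 0 0 0 0; 0 0 0 0")

```text
time: 3.35
tool_pos: [0.6814, 0.1294, 0.0371]
tcp_rot: [1.851, 2.536, 0.003]
wrist_force: [0.6, -0.2, 0.7]
width: 1.0
grip_force: 0.0
```

>>> carry_out(series="0 0 0 0; 0 0 0 0; 0 0 0 0; 0 0 0 0; 0 0 0 0; 0 0 0 0; 0 0 0 0; 0 0 0 0", jaw=-1, grip_force=25)

```text
time: 4.35
tool_pos: [0.6817, 0.1294, 0.0372]
tcp_rot: [1.851, 2.536, 0.003]
wrist_force: [-0.0, -0.2, 6.0]
width: 0.704
grip_force: 28.0
```

>>> carry_out(series="0 0 0.03 0; 0 0 0.05 0; 0 0 0.05 0; 0 0 0.035 0; -0.03 0 0 0; -0.05 0 0 0; -0.05 -0.01 0 0; -0.05 -0.04 0 0; -0.0337 -0.05 0 0; 0 -0.048 0 0; 0 0 0 0; 0 0 -0.05 0; 0 0 -0.05 0; 0 0 -0.035 0; 0 0 0 0; 0 0 0 0")

```text
time: 6.35
tool_pos: [0.469, -0.0174, 0.0664]
tcp_rot: [1.851, 2.537, 0.001]
wrist_force: [-0.0, 0.8, 0.5]
width: 0.702
grip_force: 27.5
```

```bash
python3 - <<'E'
from h import *
im,d,K,T=look('top');P=cloud(d,K,T);cv2.imwrite('pics/t2.png',cv2.resize(im[220:320,260:420],(800,500)));s=bot.read_state();print(s['tool_pos'],s['width'],s['grip_force'])
im,d,K,T=look('wrist');P=cloud(d,K,T);cv2.imwrite('pics/w2.png',im)
hsv=cv2.cvtColor(im,cv2.COLOR_BGR2HSV)
E
```

```text
[ 0.46961811 -0.01763756  0.06708233] 0.7038057834323465 27.521965205669403
```

View pics/w2.png

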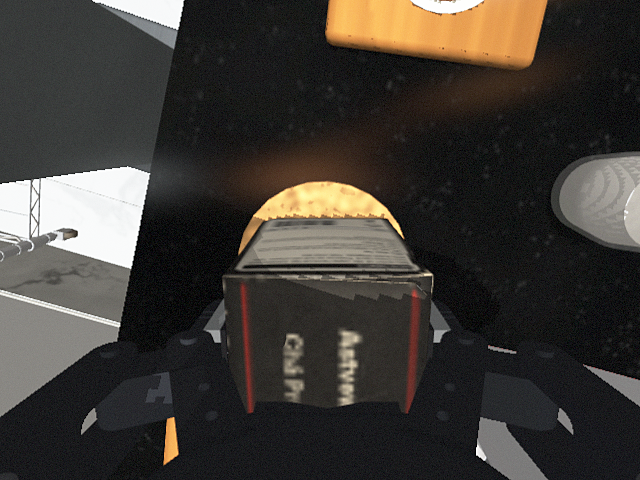

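The box is held squarely over the cork, which shows evenly on both sides (radius around (322,230)). Lowering and releasing.

>>> carry_out(series="-0.001 -0.001 -0.012 0; 0 0 -0.008 0; 0 0 -0.0045 0; 0 0 0 0; 0 0 0 0")

```text
time: 7.08
tool_pos: [0.4662, -0.0189, 0.0418]
tcp_rot: [-1.851, -2.536, 0.002]
wrist_force: [-5.8, -0.3, 14.1]
width: 0.708
grip_force: 29.0
```

>>> carry_out(series="0 0 0 0; 0 0 0 0; 0 0 0 0; 0 0 0 0; 0 0 0.03 0; 0 0 0.05 0; 0 0 0.06 0; 0 0 0.06 0; 0 0 0 0", jaw=1)

```text
time: 8.2
tool_pos: [0.4708, -0.0193, 0.2473]
tcp_rot: [1.846, 2.529, 0.01]
wrist_force: [-0.4, 0.8, -0.1]
width: 1.002
grip_force: 0.0
```

>>> carry_out(series="0 0.04 0 -4; 0 0.039 0 -4; 0.03 0 0 0; 0.05 0 0 0; 0.034 0 0 0; 0 0 0 0; 0 0 0 0")

```text
time: 9.07
tool_pos: [0.5796, 0.06, 0.2392]
tcp_rot: [-2.023, -2.4, 0.003]
wrist_force: [-1.2, -0.0, 0.0]
width: 1.002
grip_force: 0.0
```

```bash
python3 - <<'E'
from h import *
print(yaw(),bot.read_state()['tool_pos'])
im,d,K,T=look('wrist');P=cloud(d,K,T);cv2.imwrite('pics/w3.png',im);print(T[:3,3])
m=(abs(P[...,0]-.585)<.045)&(abs(P[...,1]-.06)<.045)&(P[...,2]>.012)&(P[...,2]<.1)
for lo,hi in[(.012,.03),(.03,.045),(.045,.06),(.06,.075),(.075,.085),(.085,.1)]:
    q=P[m&(P[...,2]>lo)&(P[...,2]<hi)]
    if len(q)>5: print(lo,len(q),q.mean(0).round(4),q.min(0).round(3),q.max(0).round(3))
for r in spot_in('wrist','salt_mid')[:2]: print(r)
q=P[(P[...,2]>.068)&(P[...,2]<.085)&(abs(P[...,0]-.468)<.06)&(abs(P[...,1]+.018)<.06)];print(len(q),cv2.minAreaRect((q[:,:2]*1000).astype(np.float32)) if len(q) else 0)
E
```

```text
9.750424680034595 [0.57961989 0.06004845 0.2391898 ]
[0.56911007 0.12489078 0.36662899]
0.012 50 [0.5842 0.0787 0.0265] [0.566 0.065 0.015] [0.608 0.083 0.03 ]
0.03 286 [0.5841 0.0748 0.0378] [0.565 0.053 0.03 ] [0.607 0.083 0.045]
0.045 278 [0.5845 0.074  0.0523] [0.567 0.059 0.045] [0.605 0.08  0.06 ]
0.06 80 [0.5837 0.0756 0.0675] [0.57  0.068 0.06 ] [0.599 0.078 0.075]
0.075 758 [0.584  0.0643 0.081 ] [0.568 0.044 0.075] [0.602 0.078 0.085]
0.085 663 [0.5848 0.0616 0.0866] [0.573 0.049 0.085] [0.596 0.073 0.089]
{'rect': [335.1, 216.5, 46.3, 53.8], 'score': 0.95}
{'rect': [210.6, 262.4, 81.9, 80.1], 'score': 0.71}
3758 ((467.3403625488281, -18.078323364257812), (57.399009704589844, 64.96221160888672), 17.424448013305664)
```

View pics/w3.png

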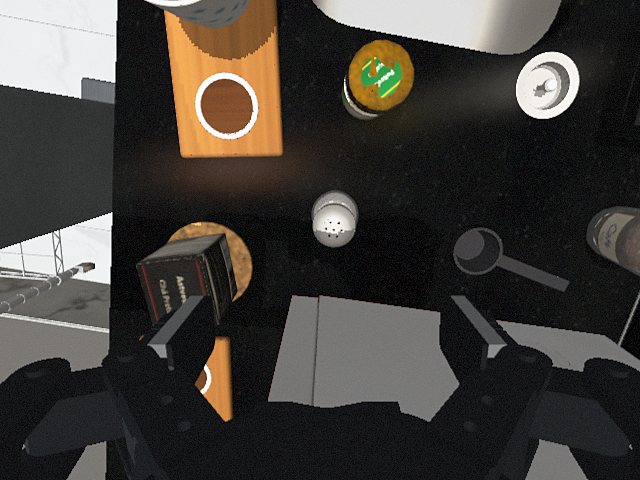

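The wrist view shows the salt at (335,220), the tea box well centred on the cork mat, and the ring at (227,105). I'm picking up the salt.

>>> carry_out(series="0.0055 0.0015 -0.04 0; 0 0 -0.06 0; 0 0 -0.05 0; 0 0 -0.03 0; 0 0 -0.014 0; 0 0 0 0; 0 0 0 0")

```text
time: 10.05
tool_pos: [0.5877, 0.0617, 0.0487]
tcp_rot: [2.023, 2.4, 0.003]
wrist_force: [0.3, -0.6, -0.8]
width: 0.997
grip_force: 0.0
```

>>> carry_out(series="0 0 0 0; 0 0 0 0; 0 0 0 0; 0 0 0 0; 0 0 0 0; 0 0 0 0; 0 0 0 0; 0 0 0 0; 0 0 0 0", jaw=-1, grip_force=30)

```text
time: 11.18
tool_pos: [0.5866, 0.0616, 0.0479]
tcp_rot: [2.024, 2.402, 0.0]
wrist_force: [-1.6, -1.0, 5.7]
width: 0.45
grip_force: 29.6
```

>>> carry_out(series="0 0 0.02 0; 0 0 0.04 0; 0 0 0.05 0; 0 0 0.04 0; 0 0 0 0; 0 0 0 0")

```text
time: 11.92
tool_pos: [0.5858, 0.0616, 0.1967]
tcp_rot: [-2.024, -2.402, 0.0]
wrist_force: [0.1, 0.5, -1.3]
width: 0.451
grip_force: 30.1
```

```bash
python3 - <<'E'
from h import *
print(yaw(),bot.read_state()['tool_pos'])
im,d,K,T=look('wrist');P=cloud(d,K,T);cv2.imwrite('pics/w4.png',im[:,80:560]);
im,d,K,T=look('scene');cv2.imwrite('pics/s4.png',cv2.resize(im[130:350,200:450],(800,704))[:600])
E
```

```text
9.751286607346703 [0.58579924 0.06159164 0.19672573]
```

View pics/w4.png

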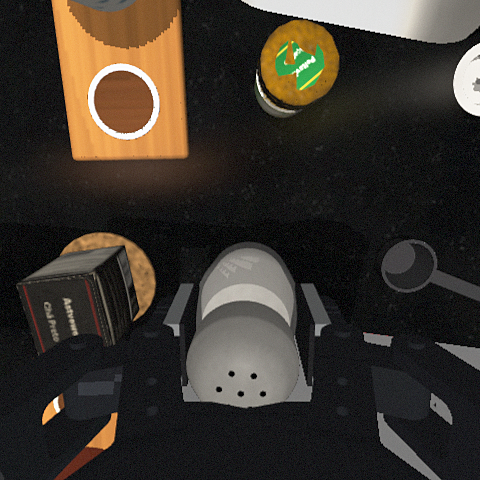

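View pics/s4.png

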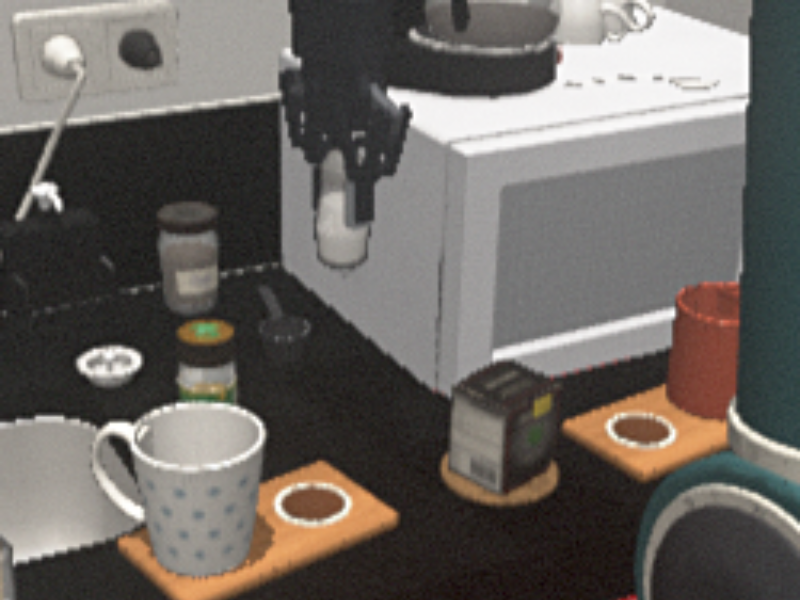

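The salt hangs upright in the jaws. The dotted ring is free at (124,102) in the wrist crop, and the tea box stands on the cork.

>>> carry_out(series="-0.03 0 0 0; -0.05 0.02 0 0; -0.031 0.04 0 0; 0 0.0165 0 0; 0 0 0 0; 0 0 -0.04 0; 0 0 -0.04 0; 0 0 -0.03 0; 0 0 0 0; 0 0 0 0; 0 0 0 0")

```text
time: 13.4
tool_pos: [0.4771, 0.1382, 0.0885]
tcp_rot: [2.024, 2.4, 0.004]
wrist_force: [-0.1, 0.9, -0.8]
width: 0.447
grip_force: 30.2
```

>>> carry_out(series="-0.002 0 -0.015 0; 0 0 -0.008 0; 0 0 -0.004 0; 0 0 0 0; 0 0 0 0; 0 0 0 0")

```text
time: 14.15
tool_pos: [0.473, 0.1381, 0.0598]
tcp_rot: [-2.024, -2.402, 0.001]
wrist_force: [-4.1, 0.6, 4.6]
width: 0.452
grip_force: 31.1
```

>>> carry_out(series="0 0 0 0; 0 0 0 0; 0 0 0 0; 0 0 0 0; 0 0 0.03 0; 0 0 0.04 0; 0 0 0.06 0; 0 0 0.055 0; 0 0 0 0", jaw=1)

```text
time: 15.28
tool_pos: [0.4769, 0.139, 0.251]
tcp_rot: [2.02, 2.397, 0.015]
wrist_force: [0.3, -0.0, -0.2]
width: 0.998
grip_force: 0.0
```

>>> carry_out(series="0 0.03 0 0; 0 0.05 0 7; 0 0.05 0 7; -0.006 0.05 0 7; -0.006 0.04 0 7; 0 0.017 0 7; 0 0 0 0; 0 0 0 0; 0 0 0 0")

```text
time: 16.4
tool_pos: [0.4614, 0.374, 0.2444]
tcp_rot: [-1.212, -2.898, 0.001]
wrist_force: [0.4, -0.6, -0.1]
width: 0.999
grip_force: 0.0
```

```bash
python3 - <<'E'
from h import *
print(yaw(),bot.read_state()['tool_pos'])
im,d,K,T=look('wrist');P=cloud(d,K,T);cv2.imwrite('pics/w5.png',im);print(T[:3,3])
m=(abs(P[...,0]-.46)<.04)&(abs(P[...,1]-.374)<.04)
for lo,hi in[(.008,.02),(.02,.035),(.035,.05),(.05,.06),(.06,.08)]:
    q=P[m&(P[...,2]>lo)&(P[...,2]<hi)]
    if len(q)>5: print(lo,len(q),q.mean(0).round(4),q.min(0).round(3),q.max(0).round(3))
for r in spot_in('wrist','picks_mid')[:2]: print(r)
im,d,K,T=look('top');P=cloud(d,K,T)
for n,x,y,z0,z1 in[('salt',.4747,.138,.09,.11),('saltcapdown',.4747,.138,.04,.12)]:
    q=P[(abs(P[...,0]-x)<.03)&(abs(P[...,1]-y)<.03)&(P[...,2]>z0)&(P[...,2]<z1)];print(n,len(q),q.mean(0),q.min(0),q.max(0))
E
```

```text
44.62126764244919 [0.46135956 0.37401449 0.24442297]
[0.41582295 0.42110209 0.37183101]
0.008 163 [0.459  0.3774 0.0144] [0.441 0.36  0.008] [0.476 0.395 0.02 ]
0.02 245 [0.4596 0.3767 0.0279] [0.441 0.36  0.02 ] [0.476 0.395 0.035]
0.035 294 [0.4588 0.3767 0.0426] [0.441 0.36  0.035] [0.478 0.395 0.05 ]
0.05 518 [0.4577 0.3783 0.0538] [0.441 0.359 0.05 ] [0.477 0.395 0.06 ]
0.06 133 [0.4585 0.3772 0.0638] [0.448 0.365 0.06 ] [0.471 0.389 0.068]
{'rect': [327.6, 210.6, 42.9, 46.7], 'score': 0.89}
salt 127 [0.47171127 0.13673745 0.09677614] [0.45553305 0.12243127 0.09003519] [0.48618946 0.15310055 0.10501531]
saltcapdown 213 [0.47342366 0.13384869 0.08292458] [0.45273865 0.11545099 0.04028713] [0.49484803 0.15795365 0.10501531]
```

View pics/w5.png

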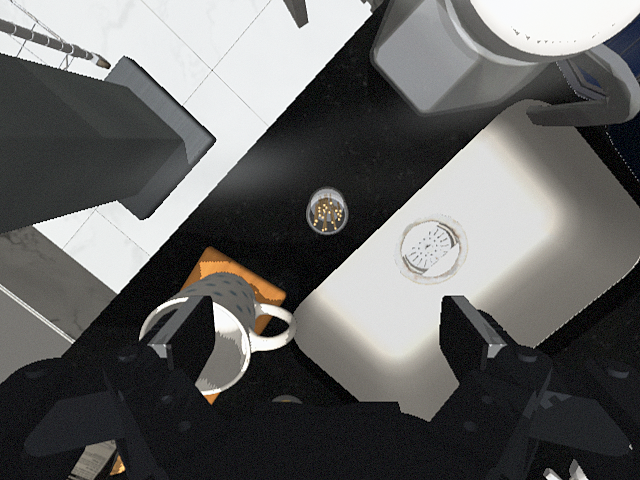

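The picks glass is at (328,210), clear all round.

>>> carry_out(series="-0.0025 0.0035 -0.05 0; 0 0 -0.06 0; 0 0 -0.055 0; 0 0 -0.03 0; 0 0 -0.019 0; 0 0 0 0; 0 0 0 0")

```text
time: 17.42
tool_pos: [0.4601, 0.3795, 0.0325]
tcp_rot: [1.208, 2.898, 0.004]
wrist_force: [0.7, 0.2, 0.4]
width: 0.999
grip_force: 0.0
```

>>> carry_out(series="0 0 0 0; 0 0 0 0; 0 0 0 0; 0 0 0 0; 0 0 0 0; 0 0 0 0; 0 0 0 0; 0 0 0 0; 0 0 0 0", jaw=-1, grip_force=25)

```text
time: 18.55
tool_pos: [0.4591, 0.3789, 0.0317]
tcp_rot: [1.208, 2.899, 0.001]
wrist_force: [-1.1, -0.9, 6.0]
width: 0.425
grip_force: 25.1
```

>>> carry_out(series="0 0 0.03 0; 0 0 0.05 0; 0 0 0.06 0; 0 0 0.05 0; 0 -0.03 0 0; 0 -0.05 0 -4; 0 -0.05 0 -4; 0 -0.05 0 -4; 0.008 -0.05 0 -4; 0 -0.05 0 -4; 0 -0.05 0 -4; 0 -0.045 0 -4; 0 -0.022 0 0; 0 0 0 0; 0 0 -0.04 0; 0 0 -0.04 0; 0 0 0 0; 0 0 0 0; 0 0 0 0")

```text
time: 20.92
tool_pos: [0.4685, -0.0182, 0.1429]
tcp_rot: [1.872, 2.519, 0.003]
wrist_force: [1.0, 0.2, -0.2]
width: 0.424
grip_force: 25.3
```

```bash
python3 - <<'E'
from h import *
print(yaw(),bot.read_state()['tool_pos'])
im,d,K,T=look('wrist');cv2.imwrite('pics/w6.png',im)
E
```

```text
16.777896598087377 [ 0.46848769 -0.0182089   0.1428879 ]
```

View pics/w6.png

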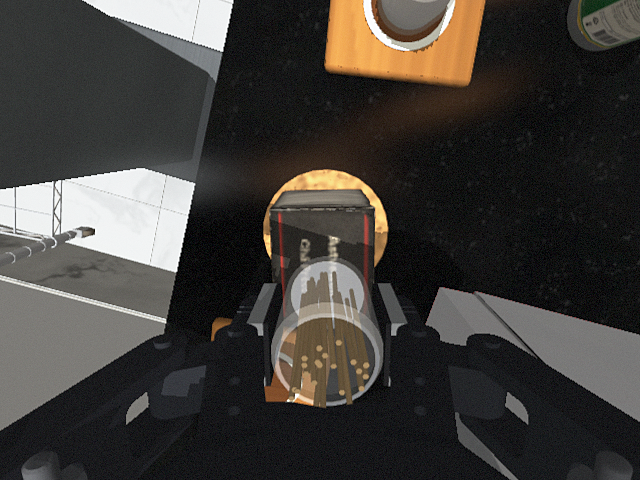

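The glass is upright and centred over the box; the salt is inside its ring at (410,15). Lowering.

>>> carry_out(series="-0.001 0 -0.016 0; 0 0 -0.01 0; 0 0 -0.005 0; 0 0 0 0; 0 0 0 0; 0 0 0 0")

```text
time: 21.72
tool_pos: [0.4657, -0.0184, 0.1096]
tcp_rot: [-1.874, -2.521, 0.0]
wrist_force: [-1.0, -0.1, 0.5]
width: 0.422
grip_force: 25.4
```

>>> carry_out(series="0.001 0 -0.001 0; 0 0 0 0; 0 0 0 0")

```text
time: 22.1
tool_pos: [0.4667, -0.0184, 0.1096]
tcp_rot: [-1.874, -2.521, 0.001]
wrist_force: [-3.5, -0.0, 8.2]
width: 0.427
grip_force: 26.3
```

>>> carry_out(series="0 0 0 0; 0 0 0 0; 0 0 0 0; 0 0 0 0; 0 0 0 0; 0 0 0.02 0; 0 0 0.04 0; 0 0 0.04 0; 0 0 0.04 0; 0 0 0 0", jaw=1)

```text
time: 23.35
tool_pos: [0.4694, -0.0186, 0.253]
tcp_rot: [1.87, 2.516, 0.007]
wrist_force: [0.2, 0.3, -0.1]
width: 1.005
grip_force: 0.0
```

>>> carry_out(series="0 -0.03 0 -3; 0 -0.05 0 -4; 0 -0.05 0 0; 0 -0.05 0 0; 0 -0.05 0 0; 0 -0.05 0 0; 0 -0.05 0 0; 0 -0.03 0 0; 0 0 0 0; 0 0 0 0")

```text
time: 24.6
tool_pos: [0.4663, -0.3774, 0.2474]
tcp_rot: [-2.023, -2.4, -0.001]
wrist_force: [-0.4, 0.2, 0.0]
width: 1.0
grip_force: 0.0
```

```bash
python3 - <<'E'
from h import *
print(yaw(),bot.read_state()['tool_pos'])
im,d,K,T=look('wrist');P=cloud(d,K,T);cv2.imwrite('pics/w7.png',im);print(T[:3,3])
m=(abs(P[...,0]-.467)<.04)&(abs(P[...,1]+.381)<.035)
for lo,hi in[(.01,.02),(.02,.035),(.035,.05),(.05,.06),(.06,.075),(.075,.09),(.09,.11)]:
    q=P[m&(P[...,2]>lo)&(P[...,2]<hi)]
    if len(q)>5: print(lo,len(q),q.mean(0).round(4),q.min(0).round(3),q.max(0).round(3))
for r in spot_in('wrist','dropper_mid')[:2]: print(r)
im,d,K,T=look('top');P=cloud(d,K,T);cv2.imwrite('pics/t7.png',cv2.resize(im[220:310,240:400],(800,450)))
m=(abs(P[...,0]-.4673)<.05)&(abs(P[...,1]+.018)<.05)
for lo,hi in[(.068,.086),(.1,.16)]:
    q=P[m&(P[...,2]>lo)&(P[...,2]<hi)];print(len(q),q.mean(0),q.min(0),q.max(0))
E
```

```text
9.738925748700057 [ 0.46627576 -0.37740495  0.24742747]
[ 0.45557422 -0.31284551  0.37499192]
0.01 46 [ 0.4655 -0.3697  0.0156] [ 0.452 -0.377  0.011] [ 0.481 -0.367  0.02 ]
0.02 76 [ 0.465  -0.3701  0.0277] [ 0.451 -0.378  0.02 ] [ 0.482 -0.367  0.035]
0.035 104 [ 0.465  -0.3704  0.0436] [ 0.451 -0.381  0.035] [ 0.482 -0.367  0.05 ]
0.05 407 [ 0.4664 -0.378   0.0576] [ 0.451 -0.399  0.05 ] [ 0.484 -0.367  0.06 ]
0.06 240 [ 0.4665 -0.3778  0.0686] [ 0.454 -0.393  0.06 ] [ 0.481 -0.37   0.075]
0.075 257 [ 0.4665 -0.3809  0.0774] [ 0.456 -0.395  0.075] [ 0.478 -0.373  0.09 ]
0.09 230 [ 0.467  -0.383   0.0965] [ 0.461 -0.39   0.09 ] [ 0.474 -0.377  0.101]
{'rect': [328.2, 223.7, 36.9, 44.7], 'score': 0.92}
459 [ 0.46719263 -0.01897896  0.07874268] [ 0.43267519 -0.05693451  0.06920125] [0.50295912 0.01838799 0.0859972 ]
78 [ 0.4669015  -0.01908869  0.13082383] [ 0.45129454 -0.03700338  0.10235179] [ 0.48374622 -0.00207108  0.15185157]
```

View pics/w7.png

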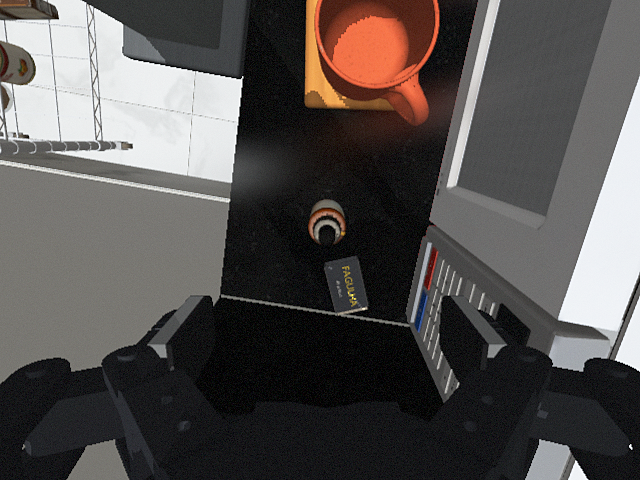

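The picks are centred on the tea box. The dropper is at (327,222), with the matchbox (345,285) and microwave clear of the jaws.

>>> carry_out(series="0.0005 -0.006 -0.04 0; 0 0 -0.06 0; 0 0 -0.05 0; 0 0 -0.03 0; 0 0 -0.017 0; 0 0 0 0; 0 0 0 0")

```text
time: 25.62
tool_pos: [0.4686, -0.3851, 0.0536]
tcp_rot: [2.022, 2.4, -0.0]
wrist_force: [0.8, 0.6, -0.3]
width: 1.002
grip_force: 0.0
```

>>> carry_out(series="0 0 0 0; 0 0 0 0; 0 0 0 0; 0 0 0 0; 0 0 0 0; 0 0 0 0; 0 0 0 0; 0 0 0 0; 0 0 0 0; 0 0 0 0", jaw=-1, grip_force=25)

```text
time: 26.88
tool_pos: [0.4675, -0.3847, 0.0525]
tcp_rot: [2.024, 2.402, -0.0]
wrist_force: [-2.0, 0.5, 5.8]
width: 0.365
grip_force: 25.4
```

>>> carry_out(series="0 0 0.03 0; 0 0 0.05 0; 0 0 0.05 0; 0 0 0.03 0; 0 0.03 0 0; 0 0.05 0 0; -0.009 0.05 0 0; 0 0.05 0 0; 0 0.04 0 0; 0 0.018 0 0; 0 0 0 0; 0 0 -0.04 0; 0 0 -0.05 0; 0 0 -0.035 0; 0 0 0 0; 0 0 0 0; 0 0 0 0")

```text
time: 29.0
tool_pos: [0.4601, -0.1475, 0.0889]
tcp_rot: [2.023, 2.399, 0.002]
wrist_force: [0.4, 0.8, -1.0]
width: 0.365
grip_force: 25.1
```

```bash
python3 - <<'E'
from h import *
print(yaw(),bot.read_state()['tool_pos'])
im,d,K,T=look('wrist');cv2.imwrite('pics/w8.png',im)
E
```

```text
9.726994743584651 [ 0.46013839 -0.14745592  0.08891654]
```

View pics/w8.png

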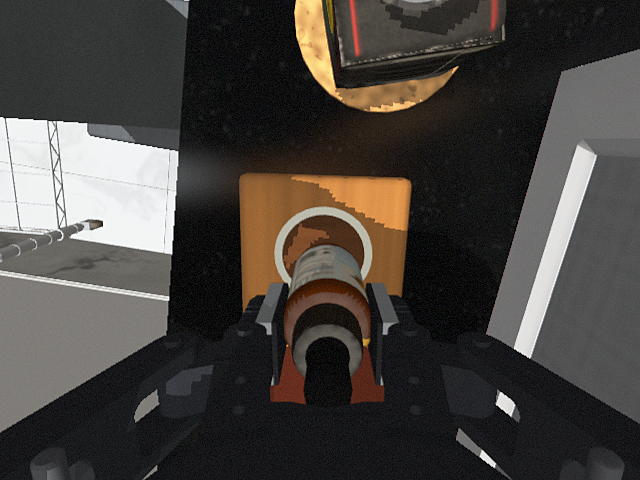

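The bottle is upright above the ring (centre about (323,255)). Lowering.

>>> carry_out(series="-0.001 0.001 -0.012 0; 0 0 -0.008 0; 0 0 -0.0045 0; 0 0 0 0; 0 0 0 0; 0 0 0 0")

```text
time: 29.8
tool_pos: [0.457, -0.1455, 0.0641]
tcp_rot: [-2.023, -2.402, 0.002]
wrist_force: [-7.8, 1.0, 18.0]
width: 0.359
grip_force: 27.6
```

>>> carry_out(series="0.001 0 0.001 0; 0 0 0 0; 0 0 0 0; 0 0 0 0; 0 0 0 0; 0 0 0 0; 0 0 0.03 0; 0 0 0.05 0; 0 0 0.06 0; 0 0 0.06 0; -0.02 0.06 0 0; 0 0.06 0 0; 0 0 0 0; 0 0 0 0", jaw=1)

```text
time: 31.55
tool_pos: [0.4385, -0.0261, 0.2633]
tcp_rot: [2.023, 2.403, -0.001]
wrist_force: [0.6, 0.6, -0.1]
width: 1.001
grip_force: 0.0
```

```bash
python3 - <<'E'
from h import *
im,d,K,T=look('wrist');P=cloud(d,K,T)
m=(abs(P[...,0]-.4585)<.035)&(abs(P[...,1]+.1456)<.035)
for lo,hi in[(.04,.06),(.06,.075),(.09,.116)]:
    q=P[m&(P[...,2]>lo)&(P[...,2]<hi)]
    if len(q): print(len(q),q.mean(0),q.min(0),q.max(0))
im2,d,K,T=look('scene');im3,*_=look('top')
a=cv2.resize(im2[200:330,180:460],(800,372));b=cv2.resize(im3[200:290,180:480],(800,228),interpolation=cv2.INTER_CUBIC)
cv2.imwrite('pics/f.png',np.vstack([a,b]))
E
```

```text
285 [ 0.4548221  -0.13095925  0.05024308] [ 0.44020348 -0.14491208  0.04012809] [ 0.47327387 -0.12707311  0.05981945]
501 [ 0.45516004 -0.1352235   0.06874594] [ 0.44022951 -0.15513092  0.06014468] [ 0.47285199 -0.12681746  0.07489848]
302 [ 0.4561838  -0.1412648   0.10369064] [ 0.45012514 -0.15055099  0.09000617] [ 0.46349182 -0.13702407  0.11315547]
```

View pics/f.png

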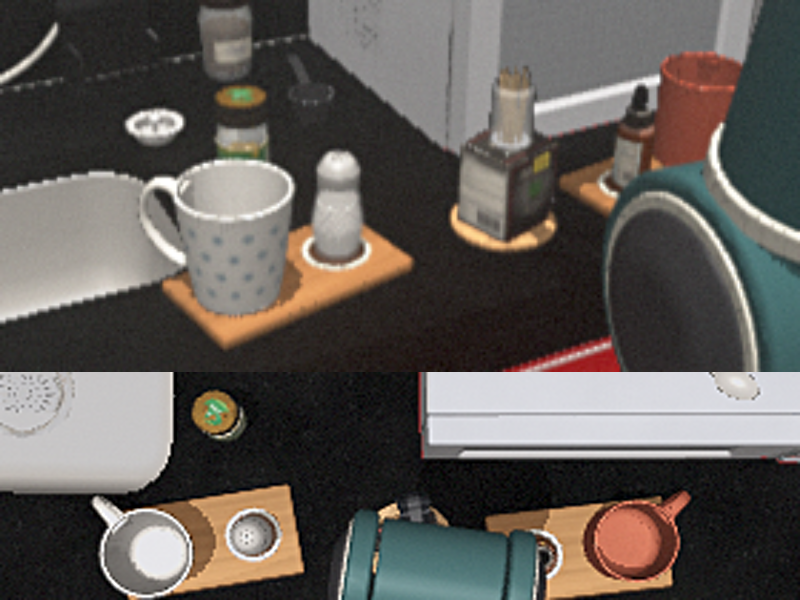

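The dropper stands within about 3 mm of its ring centre. The salt (340,210), tea box and picks (510,130) are all upright in place, and the mugs and jar have not moved. Handing in.

```bash
python3 -c "
from workcell import bot
print(bot.finish_job())"
```

```text
the job is handed in; nothing more can be done
None
```

The job is handed in: the dropper bottle, salt shaker and tea box measured within about 3 mm of their places, with the toothpick glass centred on the tea box, all upright. The mugs and the dark-capped jar look unmoved in the final pictures, but the hand-in gave no verdict.

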